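Stand the toppled bottle up against the fence

TASK

The square amber glass bottle on the returns shelf has toppled over. Without lifting it clear of the shelf, raise its neck, lean its mouth against the grey fence and let go so that it rests there by itself; then push it in along the shelf until it stands up, press its side flat and snug against the fence with a steady light push for about a second, and leave it standing there. It is glass, so press gently the whole time, and leave everything else where it is.

Things in the scene. Friction and masses are not known exactly. Their poses are not given: they have to be found in the camera images.
- bottle: empty square amber glass bottle, white paper band, 0.2 to 0.4 kg: body 60 x 60 mm, 130 long, 18 mm shoulder, round neck 26 mm across from 146 to 182 mm, 190 in all; centre of mass 73 mm from the base. Origin: centre of its base; z to the mouth; x, y square to its sides. Starts lying on its +x side, mouth towards the fence, 50 to 100 mm short of it. Friction on shelf and fence about 0.5 to 0.7
- mouth (a point): centre of the bottle's mouth (lip 29 mm across), on its axis, 190 mm from the base. Leaning over 22 degrees from vertical the bottle needs the fence, nearer vertical it drops onto its base by itself. Pushed in at the rear base edge it rights itself from a lean of about 33 degrees, but jams from over 40; fingers that do not go down with that edge carry the bottle up
- fence: upright grey board with a blue top edge, fixed, rigid: 340 mm wide, 228 high, 15 thick, aluminium brackets behind. Origin on its front face (towards the bottle) at the middle of its foot; x points into the board, away from the bottle, y along the board, z up
- clamp: bystander, leave alone: blue plastic clamp gripping a stack of four flattened aluminium cans, about 110 x 66 mm, 100 mm high, origin under the stack
- eggcup: bystander, leave alone: white ceramic egg cup holding caps, 50 mm across, 62 mm high, origin under its centre
- petbottle: bystander, leave alone: clear plastic bottle standing, 66 mm across, 210 mm high, origin under its centre
- greenbottle: bystander, leave alone: green glass bottle standing behind the fence, 64 mm across, 200 mm high, origin under its centre
- jar: bystander, leave alone: clear jar with a steel lid standing behind the fence, 72 mm across, 100 mm high, origin under its centre
- drinkcan: bystander, leave alone: aluminium drink can standing, 62 mm across, 115 mm high, origin under its centre
- heel (a point): middle of the bottle's base edge on its +x side, 30 mm from the origin: the edge on the shelf at the start, on which the bottle pivots; it stays on the shelf throughout and ends at the foot of the fence
There are look-alikes about, which are no part of the job. Leave any purple look-alike of the bottle alone.

How it is judged:
By the outcome, as a careful person would: the job done as asked, in the order asked, and still so for the second after the job is handed in, with the robot touching nothing.
It also fails if it takes over 72 s, if anything falls off the work surface, if the arm or the gripper's body presses on something with over 40 N, if the wrist force passes 120 N, or if a joint passes its speed limit or range.

ROBOT

A 6-joint arm with a two-finger parallel gripper is mounted at the origin on the work surface. World frame = base frame: x ahead of the robot, y to its left, z up, the work surface at z = 0. Lengths are in mm, angles in rad, forces in N, time in s.
With the tool pointing down it reaches from about 300 to 950 mm from the base axis. Payload 3.1 kg.
Tool frame: the origin (TCP) lies midway between the tips of the shut fingers; the grasp point (between the pads) lies 19 mm behind it; z points along the fingers, y is the line along which they close (so a half turn about z gives the same grasp; the last joint's range is limited). The gripper opens to 85 mm and grips with 20 to 120 N. Pads are 22 mm wide; open, the fingers measure 114 mm over their backs; the gripper's body (76 mm by 85 mm) begins 54 mm behind the grasp point. The pads swing forward as they close: fully open they stand 13 mm farther back than shut.
Start: joints at [-1.278, 0.308, 1.634, -0, 1.2, -0.07], TCP at [221.782, -584.333, 231.272] pointing down, gripper open.
Joint ranges: [-3.06, 3.06], [-0.79, 1.96], [0.05, 2.63], [-1.19, 4.34], [0.05, 2.64], [-2.94, 2.94]. Speed limits (rad/s): [2.79, 2.79, 3.14, 3.14, 3.14, 3.14].

INTERFACE

Orientations are given as a unit quaternion [w, x, y, z].
In Python, from plant import robot gives the robot as it stands.
- The arm moves only by the tool servo_tool, never from a script. Its argument "plan" is one flat list of numbers, 7 for each row, row after row: the shift along the tool's x, y, z in units of 50 mm (1.0 is 50 mm), then the turn, a rotation vector about the tool's x, y, z in units of 5 degrees (1.0 is 5 degrees), then the finger opening in mm, from 0 to 85.4. A call has 1 to 12 rows; each row shifts and turns the commanded pose from where the row before left it, along the tool's axes as they then stand; what a row does not reach is not made up. A row lasts 1/10 s, in which the tool goes at most 50 mm and 8.59 degrees, less where a joint would pass 70% of its speed; a pose out of reach is approached as far as the arm can. A call is refused whole if a number of a shift passes 1 or a number of a turn 1, either way. A call with a gripper value outside its range is refused whole. The fingers move at their own pace and stop on an object; the grip force is fixed at half the most. Time passes only in rows, so rows that do not move let the fingers close. It gives the time, the measured TCP pose, the force, the opening and the grip force at its end, in the units of the state.
- robot.read_state(): the state, without advancing time (a new reading comes with each control period).
- robot.capture(name): name is "scene" or "top"; returns a dict with "img" (400x640x3 uint8, red, green, blue), "z_map" (400x640 float32, mm along the optical axis (not along the pixel's ray), 0 where there is no reading), "vfov" (degrees; the focal length in pixels is half the picture's height over the tangent of half this angle, whatever the lens; pixels are square), "cx", "cy" (the principal point, pixels), "dist" ([k1, k2, p1, p2, k3] as OpenCV has them; the pictures are not rectified), "pose" (4x4, takes a point from camera to world coordinates). Camera axes: x right, y down, z forward; pixel columns grow to the right and rows downward; lengths in mm; the calibration is good to about 2 mm. A picture is of the moment at which its call begins.
- robot.close_job(): hands the job in; it is judged then, once.
The state is a dict: "clock": time; "joint_pos": joint angles; "dq": joint speeds; "tau": joint torques, N m; "position": TCP position; "tool_rot": TCP orientation; "contact_force": force on the tool from outside, world axes, zero at the start; "ft_torque": the same for the moment, N m; "finger_gap": opening from 0.0 (shut) to 1.0 (fully open); "grasp_force": force on a finger pad.
Only numpy, scipy, OpenCV 4.12 (cv2) and the standard library are available. Lean on these libraries where they do the work, as an engineer would, in place of code of your own. Each camera call takes 0.05 s, during which the arm holds its last target. There are 200 camera calls.

## Working session

There is one attempt and no reset: what is moved stays moved. The work goes in short steps, Python scripts to look and compute and a tool call to move; the robot and the scene stay as the last step left them, time stands still between calls to the robot, and variables do not carry over. Pictures are saved under pics/ and viewed, at most 10 in all, crops included, and the job is handed in when it is done.

Besides the shell and the picture viewer there is one more tool, called by a JSON object that holds its "fn" and its "kwargs", one argument or row to a line. servo_tool: Moves the arm, as the interface text tells. Its arguments: {"type":"object","properties":{"plan":{"type":"array"}},"required":["plan"]}

```bash
mkdir -p pics; ls; cat > h.py <<'E'
import numpy as np, cv2
from plant import robot
from scipy.spatial.transform import Rotation as R
def cap(n):
    c=robot.capture(n); f=200/np.tan(np.radians(c['vfov']/2))
    c['K']=np.array([[f,0,c['cx']],[0,f,c['cy']],[0,0,1]]); return c
def pts(c):
    z=c['z_map']; v,u=np.mgrid[:400,:640]
    p=cv2.undistortPoints(np.stack([u,v],-1).reshape(-1,1,2).astype(np.float64),c['K'],np.array(c['dist'],float)).reshape(400,640,2)
    P=np.stack([p[...,0]*z,p[...,1]*z,z],-1).astype(float); T=np.array(c['pose'])
    W=P@T[:3,:3].T+T[:3,3]; W[z==0]=np.nan; return W
def st():
    s=robot.read_state()
    print('t',s['clock'],'p',np.round(s['position'],1),'R\n',np.round(R.from_quat(np.roll(s['tool_rot'],-1)).as_matrix(),3),'F',np.round(s['contact_force'],1),'gap',s['finger_gap'],'gf',s['grasp_force'],'q',np.round(s['joint_pos'],2)); return s
E
python3 - <<'E'
from h import *
st()
a=cap('scene');b=cap('top')
im=[cv2.cvtColor(c['img'],cv2.COLOR_RGB2BGR) for c in (a,b)]
cv2.imwrite('pics/a.png',im[0]);cv2.imwrite('pics/b.png',im[1])
np.savez('s.npz',a=pts(a),b=pts(b))
for c in(a,b):print(np.round(c['pose'],3),c['vfov'])
E
```

```text
pics
t 0.0 p [ 221.5 -583.5  230.1] R
 [[ 0.935  0.355 -0.001]
 [ 0.355 -0.935  0.002]
 [ 0.    -0.002 -1.   ]] F [ 0.4 -0.5  0. ] gap 0.9994727503926325 gf 0.0 q [-1.28  0.31  1.64 -0.    1.2  -0.07]
[[ 7.880000e-01  3.900000e-01 -4.770000e-01  1.208103e+03]
 [ 6.160000e-01 -4.860000e-01  6.200000e-01 -9.493970e+02]
 [ 1.000000e-02 -7.820000e-01 -6.230000e-01  9.389760e+02]
 [ 0.000000e+00  0.000000e+00  0.000000e+00  1.000000e+00]] 42.365461077989636
[[ 1.400000e-02 -9.900000e-01  1.400000e-01  4.209110e+02]
 [-1.000000e+00 -1.200000e-02  1.000000e-02 -4.170500e+01]
 [-8.000000e-03 -1.400000e-01 -9.900000e-01  1.032989e+03]
 [ 0.000000e+00  0.000000e+00  0.000000e+00  1.000000e+00]] 56.17699969184734
```

View pics/a.png

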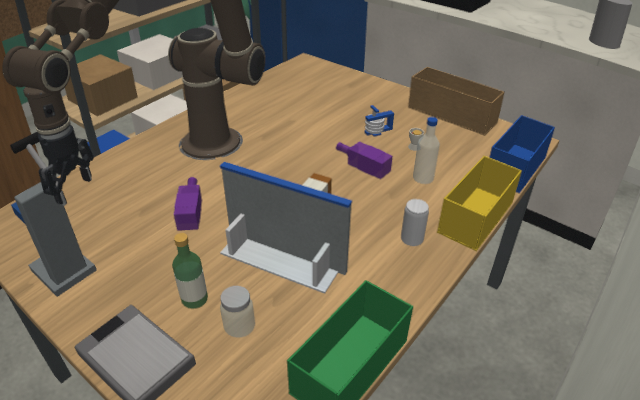

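View pics/b.png

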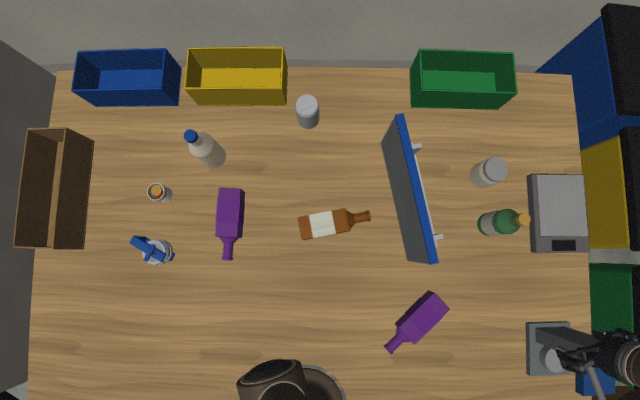

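Top view: the amber bottle lies at (300–370, 205–240), with its mouth at (369,216) facing the fence, whose front foot is around (385–412, 150–262). The look-alikes are the two purple bottles at (230,222) and (418,320). The green bottle at (500,222) stands behind the fence. My choice is the amber one with the white band at (333,222). Next I'll measure it and check a crop.

```bash
python3 - <<'E'
from h import *
d=np.load('s.npz');b=d['b'];a=d['a']
im=cv2.imread('pics/b.png');sc=cv2.imread('pics/a.png')
cv2.imwrite('pics/c.png',cv2.resize(im[100:270,280:450],None,fx=3.5,fy=3.5,interpolation=cv2.INTER_CUBIC))
# bottle: raised points in window
W=b[190:255,285:378].reshape(-1,3); W=W[np.isfinite(W).all(1)]
print('table z',np.median(W[:,2]), 'max',np.percentile(W[:,2],99))
T=W[W[:,2]>45]   # top side of body
r=cv2.minAreaRect(T[:,:2].astype(np.float32));print('body top',r,np.median(T[:,2]));print(np.round(cv2.boxPoints(r)))
N=W[W[:,2]>12]; 
ax=cv2.fitLine(T[:,:2].astype(np.float32),cv2.DIST_L2,0,.01,.01).ravel();print('axis',ax)
e=ax[:2]*np.sign(-ax[1]);n=np.array([-e[1],e[0]])
s=N[:,:2]@e;l=N[:,:2]@n
for k in np.arange(s.min(),s.max(),12):
  m=(s>=k)&(s<k+12); print(round(k),m.sum(),np.round([l[m].min(),l[m].max(),np.median(l[m]),np.percentile(N[m,2],90)],1))
print('e,n',e,n,s.max())
# fence top edge
hsv=cv2.cvtColor(im,cv2.COLOR_BGR2HSV);m=(hsv[...,0]>100)&(hsv[...,0]<125)&(hsv[...,1]>120);m[:,:370]=0;m[:,445:]=0;m[:110]=0;m[268:]=0
F=b[m];F=F[(F[:,2]>215)&(F[:,2]<240)]
r=cv2.minAreaRect(F[:,:2].astype(np.float32));print('fence top',len(F),r,np.median(F[:,2]));print(np.round(cv2.boxPoints(r)))
# front face points
W=b[130:265,375:430].reshape(-1,3);m=(W[:,2]>30)&(W[:,2]<210);G=W[m]
c=G.mean(0);u,sv,vt=np.linalg.svd(G-c,full_matrices=False);print('face plane',c,vt[2],sv/np.sqrt(len(G)),np.median(abs((G-c)@vt[2])))
E
```

```text
table z 0.4652982949696707 max 62.647013929121734
body top ((488.0205383300781, -72.00697326660156), (60.957027435302734, 188.2734375), 11.571557998657227) 59.7830750935135
[[ 439.   14.]
 [ 477. -170.]
 [ 537. -158.]
 [ 499.   26.]]
axis [ 2.0240316e-01 -9.7930229e-01  4.8251569e+02 -4.6943123e+01]
75 109 [433.2 493.2 462.1  61.2]
87 107 [433.2 493.2 461.8  61.9]
99 104 [433.  493.7 463.6  62.2]
111 109 [432.8 493.4 462.8  62.3]
123 112 [432.9 492.9 461.7  61.9]
135 109 [432.9 493.9 463.   62.5]
147 113 [432.9 493.8 462.1  62.2]
159 108 [432.9 493.1 462.8  62.6]
171 110 [433.3 493.1 462.5  62. ]
183 106 [433.3 493.3 462.6  62.2]
195 99 [433.5 492.9 462.5  61.7]
207 64 [441.  487.7 462.9  51.9]
219 43 [450.6 476.3 461.9  43.5]
231 41 [451.2 475.7 462.7  44.8]
243 44 [450.6 475.7 462.3  44.5]
255 39 [449.7 477.7 463.3  43.9]
e,n [ 0.20240316 -0.9793023 ] [0.9793023  0.20240316] 264.9586711087401
fence top 1369 ((554.3723754882812, -243.84559631347656), (337.3086853027344, 20.11248779296875), 12.064459800720215) 227.52500987528254
[[ 387. -269.]
 [ 392. -289.]
 [ 721. -218.]
 [ 717. -199.]]
face plane [ 546.82552816 -238.13264801  125.78807884] [ 0.18359819 -0.98244081  0.03319289] [96.51060121 51.27812649 12.42573676] 2.9656265688800874
```

View pics/c.png

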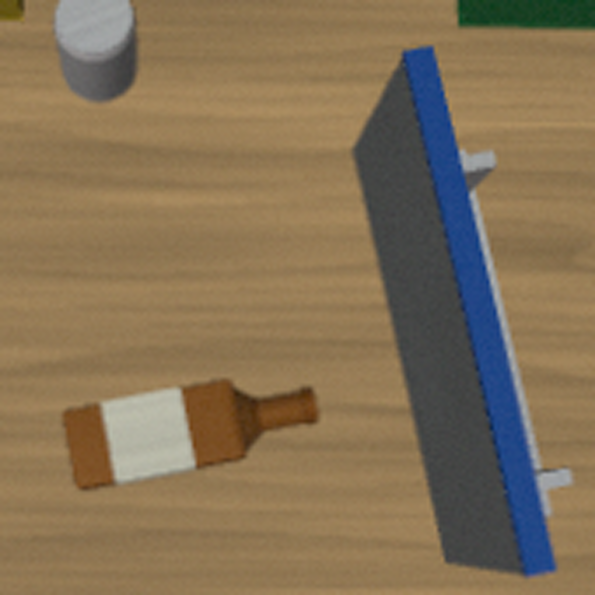

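The crop confirms the single amber bottle with the white band. Its axis is 11.7° off −y, base at s=75, mouth at s=265, and fence face at about s=347, so the gap is 82 mm. That fits the description. Moving now: up and over the fence.

{"fn": "servo_tool", "kwargs": {
  "plan": [0,0,-1,0,0,0,85,0,0,-1,0,0,0,85,0.7,-0.53,0,0,0,0,85,0.7,-0.53,0,0,0,0,85,0.7,-0.53,0,0,0,0,85,0.7,-0.53,0,0,0,0,85,0.7,-0.53,0,0,0,0,85,0.7,-0.53,0,0,0,0,85,0.7,-0.53,0,0,0,0,85,0.7,-0.53,0,0,0,0,85,0.7,-0.53,0,0,0,0,85,0.7,-0.53,0,0,0,0,85]
}}

```text
clock: 1.3
position: [455.3, -210.6, 330.9]
tool_rot: [-0.0, 0.984, 0.18, -0.0]
contact_force: [-0.1, -0.7, -0.3]
finger_gap: 0.993
grasp_force: 0.0
```

{"fn": "servo_tool", "kwargs": {
  "plan": [0,0,0,0,0,-1,85,0,0,0,0,0,-1,85,0,0,0,0,0,-1,85,0,0,0,0,0,-1,85,0,0,0,0,0,-1,85,0,0,0,0,0,-1,85,0,0,0,0,0,-1,85,0,0,0,0,0,-1,85,0,0,0,0,0,-1,85,0,0,0,0,0,-1,85,0,0,0,0,0,-1,85,0,0,0,0,0,-1,85]
}}

```text
clock: 2.5
position: [454.6, -212.2, 330.7]
tool_rot: [-0.001, 0.76, 0.649, -0.0]
contact_force: [-0.3, -0.3, -0.1]
finger_gap: 0.996
grasp_force: 0.0
```

```bash
python3 - <<'E'
from h import *
st()
# robust fence face fit from saved cloud (bottle-side points between y-range), vertical plane
b=np.load('s.npz')['b'];W=b[130:265,375:430].reshape(-1,3);G=W[(W[:,2]>30)&(W[:,2]<200)]
nf=np.array([.2105,-.9775])
for _ in range(8):
    s=G[:,:2]@nf; d=np.median(s); K=G[abs(s-d)<4]
    c=K[:,:2].mean(0); t=np.linalg.svd(K[:,:2]-c,full_matrices=False)[2][0]; t*=np.sign(t[0]); nf=np.array([t[1],-t[0]])
print(nf,d,len(K),len(G))
for lo in(30,70,110,150):
    k=(G[:,2]>lo)&(G[:,2]<lo+40);print(lo,np.median(G[k][:,:2]@nf))
E
```

```text
t 2.5 p [ 454.6 -212.2  330.7] R
 [[ 0.157  0.988 -0.001]
 [ 0.988 -0.157  0.001]
 [ 0.    -0.001 -1.   ]] F [-0.3 -0.3 -0.1] gap 0.9955280510882043 gf 0.0 q [-0.52 -0.01  1.8   0.    1.36 -0.37]
[ 0.21206718 -0.97725509] 346.40044293215107 2181 2255
30 346.1836451206325
70 346.32303320134724
110 346.41220413953306
150 346.5402290479552
```

{"fn": "servo_tool", "kwargs": {
  "plan": [0,0,0,0,0,-0.83,85,0,0,0,0,0,-0.83,85,0,0,0,0,0,-0.83,85,0,0,0,0,0,-0.83,85,0,0,0,0,0,-0.83,85,0.66,0.61,0,0,0,0,85,0.66,0.61,0,0,0,0,85,0,0,0.9,0,0,0,85,0,0,0.9,0,0,0,85,0,0,0.9,0,0,0,85,0,0,0.9,0,0,0,85,0,0,0.9,0,0,0,85]
}}

```text
clock: 3.7
position: [501.1, -135.2, 104.4]
tool_rot: [0.0, 0.632, 0.775, -0.0]
contact_force: [0.5, 0.1, -1.2]
finger_gap: 0.996
grasp_force: 0.0
```

{"fn": "servo_tool", "kwargs": {
  "plan": [0,0,0.4,0,0,0,85,0,0,0,0,0,0,85,0,0,0,0,0,0,85]
}}

```text
clock: 4.0
position: [501.6, -135.5, 86.3]
tool_rot: [-0.0, 0.632, 0.775, -0.0]
contact_force: [-0.5, 0.1, 0.0]
finger_gap: 0.993
grasp_force: 0.0
```

```bash
python3 - <<'E'
from h import *
s=st()
Rm=R.from_quat(np.roll(s['tool_rot'],-1)).as_matrix()
print('to go, tool axes /50:',np.round(Rm.T@(np.array([501,-135.4,12])-s['position'])/50,3))
e=np.array([.2024,-.9793,0]);print('yaw err deg',np.degrees(np.arcsin(np.cross(Rm[:,0],-e)[2])))
E
```

```text
t 4.0 p [ 501.6 -135.5   86.3] R
 [[-0.2    0.98  -0.001]
 [ 0.98   0.2    0.   ]
 [ 0.    -0.    -1.   ]] F [-0.5  0.1  0. ] gap 0.9934376504786299 gf 0.0 q [-0.35  0.3   1.98  0.    0.86 -0.55]
to go, tool axes /50: [ 0.004 -0.01   1.485]
yaw err deg 0.13932822381192744
```

{"fn": "servo_tool", "kwargs": {
  "plan": [0,0,0.5,0,0,0,85,0,0,0.5,0,0,0,85,0,0,0.3,0,0,0,85,0,0,0.18,0,0,0,85,0,0,0,0,0,0,50,0,0,0,0,0,0,40,0,0,0,0,0,0,30,0,0,0,0,0,0,20,0,0,0,0,0,0,20,0,0,0,0,0,0,20,0,0,0,0,0,0,20,0,0,0,0,0,0,20]
}}

```text
clock: 5.2
position: [502.3, -135.9, 13.4]
tool_rot: [0.001, 0.632, 0.775, 0.0]
contact_force: [-1.3, -0.5, 5.0]
finger_gap: 0.282
grasp_force: 58.4
```

{"fn": "servo_tool", "kwargs": {
  "plan": [0,0,0,0,0,0,20,0,0,0,0,0,0,20]
}}

```text
clock: 5.4
position: [502.3, -135.9, 13.4]
tool_rot: [0.001, 0.632, 0.775, 0.0]
contact_force: [-1.2, 0.2, 4.6]
finger_gap: 0.283
grasp_force: 58.4
```

```bash
python3 - <<'E'
from h import *
s=st();b=cap('top');cv2.imwrite('pics/d.png',cv2.resize(b['img'][150:270,270:430,::-1],None,fx=4,fy=4))
E
```

```text
t 5.4 p [ 502.3 -135.9   13.4] R
 [[-0.201  0.98   0.001]
 [ 0.98   0.201 -0.001]
 [-0.001  0.001 -1.   ]] F [-1.2  0.2  4.6] gap 0.28261173094761505 gf 58.43675136566162 q [-0.35  0.43  2.   -0.    0.71 -0.55]
```

View pics/d.png

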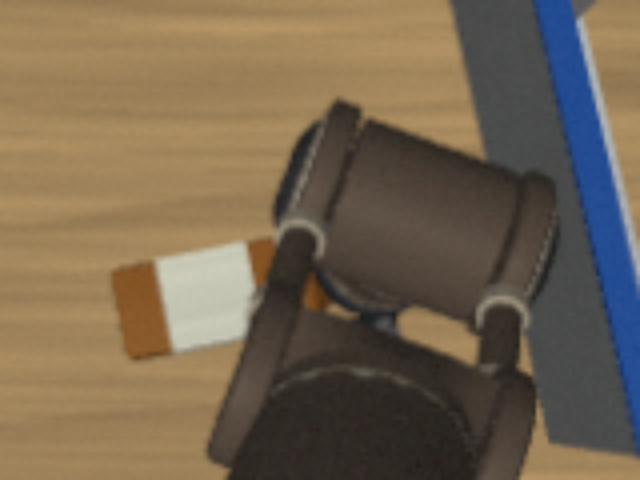

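The neck is gripped: 24 mm opening, and the wrist sits clear of the fence. Next I pivot about the heel with the tool turning along with the bottle.

{"fn": "servo_tool", "kwargs": {
  "plan": [0.036,0,-0.278,0,-1,0,20,0.036,0,-0.278,0,-1,0,20,0.036,0,-0.278,0,-1,0,20,0,0,0,0,0,0,20]
}}

```text
clock: 5.85
position: [500.4, -125.2, 54.4]
tool_rot: [0.102, 0.626, 0.769, -0.082]
contact_force: [1.3, -1.8, -1.0]
finger_gap: 0.284
grasp_force: 59.2
```

```bash
cat > heel.py <<'E'
from h import *
s=st();Rm=R.from_quat(np.roll(s['tool_rot'],-1)).as_matrix();p=np.array(s['position'])
r=np.array([-159.8,0,-13.4]);h=p-Rm@r
nf=np.array([.2121,-.9773,0]);th=np.degrees(np.arctan2(Rm[2,0]*-1,-Rm[2,2]))
mouth=p+Rm@(np.array([-190,0,-30])-r); ax=-Rm[:,0]; lip=190
print('heel s',h@nf,'z',h[2],'theta',np.degrees(np.arcsin(ax[2])),'mouth s',mouth@nf,mouth[2],'nf in tool',Rm.T@nf)
E
python3 heel.py
```

```text
t 5.85 p [ 500.4 -125.2   54.4] R
 [[-0.197  0.979  0.055]
 [ 0.945  0.204 -0.254]
 [-0.26   0.002 -0.966]] F [ 1.3 -1.8 -1. ] gap 0.28439705913075203 gf 59.24124598503113 q [-0.18  0.32  2.07 -0.39  0.68 -0.09]
heel s 77.62122577084885 z -0.12397488412982227 theta 15.072465105585394 mouth s 253.28530547261175 78.25159490530348 nf in tool [-0.96560997  0.0082246   0.26006047]
```

{"fn": "servo_tool", "kwargs": {
  "plan": [0.036,0,-0.276,0,-1,0,20,0.036,0,-0.276,0,-1,0,20,0.036,0,-0.276,0,-1,0,20,0.036,0,-0.276,0,-1,0,20,0,0,0,0,0,0,20]
}}

```text
clock: 6.35
position: [494.9, -98.6, 101.6]
tool_rot: [0.233, 0.602, 0.74, -0.19]
contact_force: [0.8, -2.7, 2.1]
finger_gap: 0.288
grasp_force: 59.4
```

```bash
python3 heel.py
```

```text
t 6.35 p [494.9 -98.6 101.6] R
 [[-0.168  0.979  0.116]
 [ 0.802  0.204 -0.562]
 [-0.574 -0.001 -0.819]] F [ 0.8 -2.7  2.1] gap 0.28768732880334735 gf 59.37670648097992 q [ 0.08  0.29  2.12 -0.85  0.86  0.49]
heel s 78.1384096108403 z -1.0513017289810307 theta 35.0206522892896 mouth s 216.525156362531 132.55264122833285 nf in tool [-0.8189625   0.00861998  0.57387091]
```

{"fn": "servo_tool", "kwargs": {
  "plan": [-0.164,0.002,0.115,0,0,0,20,-0.164,0.002,0.115,0,0,0,20,-0.164,0.002,0.115,0,0,0,20,-0.164,0.002,0.115,0,0,0,20,-0.164,0.002,0.115,0,0,0,20,-0.164,0.002,0.115,0,0,0,20,-0.164,0.002,0.115,0,0,0,20,-0.164,0.002,0.115,0,0,0,20,-0.164,0.002,0.115,0,0,0,20,-0.164,0.002,0.115,0,0,0,20]
}}

```text
clock: 7.35
position: [515.3, -198.3, 101.2]
tool_rot: [0.233, 0.603, 0.739, -0.19]
contact_force: [0.3, 2.1, -1.3]
finger_gap: 0.284
grasp_force: 59.4
```

```bash
python3 heel.py
```

```text
t 7.35 p [ 515.3 -198.3  101.2] R
 [[-0.164  0.98   0.115]
 [ 0.803  0.2   -0.562]
 [-0.574 -0.    -0.819]] F [ 0.3  2.1 -1.3] gap 0.2838698725514525 gf 59.36112642288208 q [-0.13  0.31  2.09 -0.92  0.75  0.36]
heel s 179.88325838868286 z -1.4656883039467914 theta 34.99865978558917 mouth s 318.31471712672123 132.08515772055748 nf in tool [-0.81914597  0.01226976  0.57354253]
```

{"fn": "servo_tool", "kwargs": {
  "plan": [0.036,0,-0.277,0,-1,0,20,0.036,0,-0.277,0,-1,0,20,0.036,0,-0.277,0,-1,0,20,0,0,0,0,0,0,20]
}}

```text
clock: 7.75
position: [510.2, -168.4, 132.7]
tool_rot: [0.331, 0.57, 0.701, -0.271]
contact_force: [-0.8, -4.5, 6.4]
finger_gap: 0.283
grasp_force: 59.7
```

```bash
python3 heel.py
```

```text
t 7.75 p [ 510.2 -168.4  132.7] R
 [[-0.13   0.979  0.155]
 [ 0.621  0.203 -0.757]
 [-0.773 -0.002 -0.634]] F [-0.8 -4.5  6.4] gap 0.2829175326889979 gf 59.717225432395935 q [ 0.06  0.35  2.12 -1.18  0.97  0.72]
heel s 181.72421578095276 z 0.6974572709181928 theta 50.619028194032076 mouth s 279.0896057443109 166.59096505548519 nf in tool [-0.63449204  0.00951671  0.7729366 ]
```

Joint 4 is at its limit at a 39° lean. I'll rest the bottle against the fence at about 43°, regrip with the tool steeper, then bring it to about 29°.

{"fn": "servo_tool", "kwargs": {
  "plan": [-0.025,0,0.265,0,1,0,20,-0.106,0.002,0.109,0,0,0,20,-0.106,0.002,0.109,0,0,0,20,-0.106,0.002,0.109,0,0,0,20,-0.106,0.002,0.109,0,0,0,20,-0.106,0.002,0.109,0,0,0,20,0,0,0,0,0,0,20]
}}

```text
clock: 8.45
position: [519.1, -216.2, 121.4]
tool_rot: [0.296, 0.584, 0.715, -0.243]
contact_force: [-0.2, -0.1, -0.4]
finger_gap: 0.289
grasp_force: 59.6
```

```bash
python3 heel.py
```

```text
t 8.45 p [ 519.1 -216.2  121.4] R
 [[-0.141  0.98   0.14 ]
 [ 0.692  0.199 -0.694]
 [-0.708 -0.001 -0.706]] F [-0.2 -0.1 -0.4] gap 0.2893453236610014 gf 59.59042847156525 q [-0.08  0.33  2.1  -1.14  0.84  0.58]
heel s 218.00188242752304 z -1.2125201818112856 theta 45.050827373721695 mouth s 330.99897206039634 154.4512508100052 nf in tool [-0.70646346  0.01316426  0.70769893]
```

{"fn": "servo_tool", "kwargs": {
  "plan": [-0.021,0,0.021,0,0,0,20,-0.021,0,0.021,0,0,0,20,-0.021,0,0.021,0,0,0,20,0,0,0,0,0,0,20]
}}

```text
clock: 8.85
position: [520.2, -219.6, 121.3]
tool_rot: [0.296, 0.584, 0.716, -0.242]
contact_force: [-0.6, 0.8, -2.2]
finger_gap: 0.284
grasp_force: 59.6
```

{"fn": "servo_tool", "kwargs": {
  "plan": [-0.014,0,0.014,0,0,0,20,0,0,0,0,0,0,20]
}}

```text
clock: 9.05
position: [520.5, -220.6, 121.4]
tool_rot: [0.296, 0.584, 0.716, -0.242]
contact_force: [-1.3, 2.1, -1.3]
finger_gap: 0.281
grasp_force: 59.6
```

{"fn": "servo_tool", "kwargs": {
  "plan": [-0.014,0,0.014,0,0,0,20,0,0,0,0,0,0,20]
}}

```text
clock: 9.25
position: [520.7, -221.6, 121.4]
tool_rot: [0.296, 0.584, 0.716, -0.242]
contact_force: [0.5, 0.2, -1.4]
finger_gap: 0.28
grasp_force: 59.6
```

{"fn": "servo_tool", "kwargs": {
  "plan": [-0.014,0,0.014,0,0,0,20,0,0,0,0,0,0,20]
}}

```text
clock: 9.45
position: [520.8, -222.6, 121.4]
tool_rot: [0.296, 0.584, 0.716, -0.242]
contact_force: [-0.3, 1.5, -1.1]
finger_gap: 0.282
grasp_force: 59.6
```

{"fn": "servo_tool", "kwargs": {
  "plan": [-0.014,0,0.014,0,0,0,20,0,0,0,0,0,0,20]
}}

```text
clock: 9.65
position: [521.0, -223.0, 121.3]
tool_rot: [0.296, 0.584, 0.716, -0.242]
contact_force: [-1.2, 4.8, 0.3]
finger_gap: 0.282
grasp_force: 60.1
```

```bash
python3 heel.py; python3 - <<'E'
from h import *
a=cap('scene');cv2.imwrite('pics/e.png',cv2.resize(a['img'][120:290,200:370,::-1],None,fx=3.5,fy=3.5))
E
```

```text
t 9.65 p [ 521.  -223.   121.3] R
 [[-0.141  0.98   0.142]
 [ 0.693  0.2   -0.692]
 [-0.707  0.    -0.708]] F [-1.2  4.8  0.3] gap 0.28232860491065254 gf 60.12579023838043 q [-0.1   0.34  2.1  -1.15  0.83  0.57]
heel s 224.86142120961813 z -1.1092240919679313 theta 44.95485847971167 mouth s 338.11756189210354 154.3650781454086 nf in tool [-0.70764344  0.0121578   0.70653709]
```

View pics/e.png

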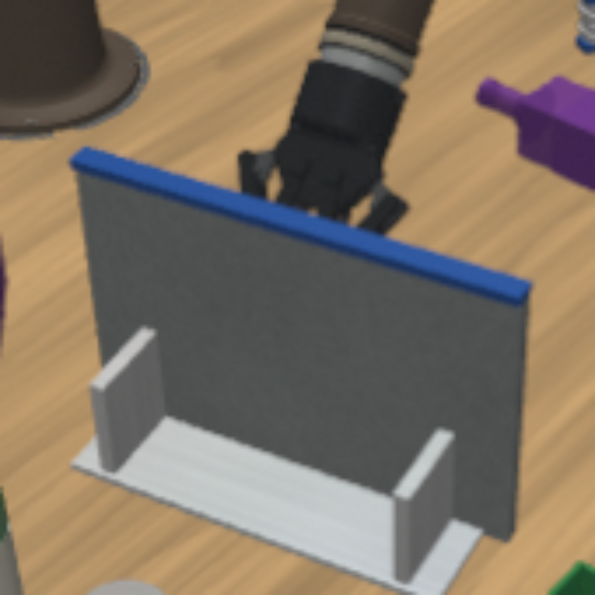

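Scene crop: the gripper is behind the board, which hides the bottle. Contact with the fence is at about 5 N. Opening gently now, then pitching the open fingers around the neck.

{"fn": "servo_tool", "kwargs": {
  "plan": [0.01,0,-0.01,0,0,0,20,0,0,0,0,0,0,26,0,0,0,0,0,0,30,0,0,0,0,0,0,40,0,0,0,0,0,0,55,0,0,0,0,0,0,65,0,0,0,0,0,0,65,0,0,0,0,0,0,65]
}}

```text
clock: 10.5
position: [520.9, -222.9, 121.5]
tool_rot: [0.296, 0.584, 0.716, -0.242]
contact_force: [0.5, 0.1, -0.2]
finger_gap: 0.758
grasp_force: 0.0
```

```bash
python3 heel.py; python3 - <<'E'
from h import *
c=cap('top');cv2.imwrite('pics/f.png',cv2.resize(c['img'][150:270,300:440,::-1],None,fx=4,fy=4))
E
```

```text
t 10.5 p [ 520.9 -222.9  121.5] R
 [[-0.141  0.98   0.141]
 [ 0.693  0.2   -0.693]
 [-0.707  0.    -0.707]] F [ 0.5  0.1 -0.2] gap 0.7575339706575658 gf 0.0 q [-0.1   0.34  2.1  -1.15  0.83  0.57]
heel s 224.82527207896206 z -1.0217633117304388 theta 45.00824307668945 mouth s 337.93688925190855 154.55800379171703 nf in tool [-0.70698591  0.01243544  0.7071902 ]
```

View pics/f.png

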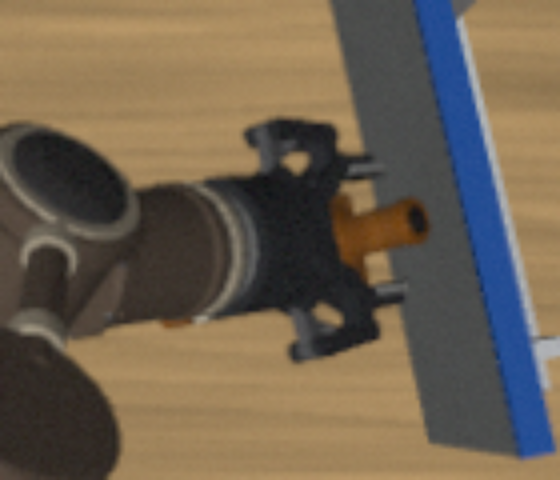

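The bottle leans by itself with its mouth on the fence (crop 412,220) and the fingers free on both sides. Pitching the tool steeper and regripping.

{"fn": "servo_tool", "kwargs": {
  "plan": [0.03,0,0,0,0.9,0,65,0.03,0,0,0,0.9,0,65,0.03,0,0,0,0.9,0,65,0.03,0,0,0,0.9,0,65,0,0,0,0,0,0,40,0,0,0,0,0,0,30,0,0,0,0,0,0,20,0,0,0,0,0,0,20,0,0,0,0,0,0,20,0,0,0,0,0,0,20]
}}

```text
clock: 11.55
position: [519.3, -217.9, 117.3]
tool_rot: [0.18, 0.615, 0.754, -0.148]
contact_force: [-1.3, -1.1, 1.3]
finger_gap: 0.282
grasp_force: 58.7
```

```bash
python3 heel.py
```

```text
t 11.55 p [ 519.3 -217.9  117.3] R
 [[-0.18   0.98   0.089]
 [ 0.873  0.201 -0.445]
 [-0.454 -0.002 -0.891]] F [-1.3 -1.1  1.3] gap 0.282367846058233 gf 58.727971637563314 q [-0.24  0.27  2.03 -0.66  0.74  0.03]
heel s 186.83217992257195 z 32.761446962025275 theta 27.001165260385616 mouth s 342.50084992156314 145.75294709718065 nf in tool [-0.89099011  0.0117882   0.45398168]
```

{"fn": "servo_tool", "kwargs": {
  "plan": [0.115,0,-0.241,0,-1,0,20,0.115,0,-0.241,0,-1,0,20,0.115,0,-0.241,0,-1,0,20,0,0,0,0,0,0,20]
}}

```text
clock: 11.95
position: [513.9, -184.0, 140.2]
tool_rot: [0.28, 0.588, 0.724, -0.228]
contact_force: [-0.4, -3.1, 4.2]
finger_gap: 0.288
grasp_force: 60.0
```

```bash
cat > heel2.py <<'E'
from h import *
s=st();Rm=R.from_quat(np.roll(s['tool_rot'],-1)).as_matrix();p=np.array(s['position'])
nf=np.array([.2121,-.9773,0]);h=p-Rm@np.array([-140.8,0,-59.9])
th=np.arcsin(-Rm[2,0])+np.radians(18)
print('heel s',h@nf,'z',h[2],'theta',np.degrees(th),'lip s',h@nf+190*np.cos(th)-15.5*np.sin(th),'nf,up in tool',Rm.T@nf,Rm[2])
E
python3 heel2.py
```

```text
t 11.95 p [ 513.9 -184.   140.2] R
 [[-0.153  0.979  0.137]
 [ 0.724  0.205 -0.659]
 [-0.673 -0.002 -0.74 ]] F [-0.4 -3.1  4.2] gap 0.28754264136281554 gf 59.98267659335397 q [-0.04  0.27  2.1  -1.02  0.87  0.49]
heel s 224.940734260279 z 1.1809696846162865 theta 60.29304821586232 lip s 305.6350485263946 nf,up in tool [-0.73973799  0.00728654  0.67293113] [-0.67292277 -0.00165302 -0.7397109 ]
```

{"fn": "servo_tool", "kwargs": {
  "plan": [-0.099,0.001,0.07,0,0,0,20,-0.089,0.001,0.081,0,0,0,20,-0.089,0.001,0.081,0,0,0,20,-0.089,0.001,0.081,0,0,0,20,-0.089,0.001,0.081,0,0,0,20,-0.089,0.001,0.081,0,0,0,20,0,0,0,0,0,0,20]
}}

```text
clock: 12.65
position: [520.5, -221.7, 139.8]
tool_rot: [0.277, 0.591, 0.723, -0.227]
contact_force: [-0.5, 0.7, -1.3]
finger_gap: 0.281
grasp_force: 59.6
```

{"fn": "servo_tool", "kwargs": {
  "plan": [-0.022,0,0.02,0,0,0,20,-0.022,0,0.02,0,0,0,20,0,0,0,0,0,0,20]
}}

```text
clock: 12.95
position: [521.2, -223.4, 139.6]
tool_rot: [0.277, 0.59, 0.723, -0.227]
contact_force: [-0.2, 0.1, -2.7]
finger_gap: 0.286
grasp_force: 59.4
```

```bash
python3 heel2.py
```

```text
t 12.95 p [ 521.2 -223.4  139.6] R
 [[-0.149  0.98   0.134]
 [ 0.728  0.2   -0.656]
 [-0.669 -0.    -0.743]] F [-0.2  0.1 -2.7] gap 0.2857937657395367 gf 59.43114888475975 q [-0.12  0.28  2.08 -1.05  0.82  0.44]
heel s 264.3044731342134 z 0.8396527518117978 theta 59.98996181901393 lip s 345.91126405801725 nf,up in tool [-0.74324486  0.01233714  0.66898175] [-6.69000398e-01 -1.93076185e-04 -7.43262020e-01]
```

{"fn": "servo_tool", "kwargs": {
  "plan": [-0.015,0,0.027,0,0,0,20,0,0,0,0,0,0,20]
}}

```text
clock: 13.15
position: [521.6, -224.7, 139.1]
tool_rot: [0.278, 0.59, 0.723, -0.227]
contact_force: [-0.1, 1.3, -1.9]
finger_gap: 0.285
grasp_force: 59.1
```

{"fn": "servo_tool", "kwargs": {
  "plan": [-0.008,0,0.02,0,0,0,20,0,0,0,0,0,0,20]
}}

```text
clock: 13.35
position: [521.8, -225.3, 138.9]
tool_rot: [0.278, 0.591, 0.723, -0.226]
contact_force: [-2.2, 4.5, 1.0]
finger_gap: 0.277
grasp_force: 60.0
```

{"fn": "servo_tool", "kwargs": {
  "plan": [-0.015,0,0.013,0,0,0,20,0,0,0,0,0,0,20]
}}

```text
clock: 13.55
position: [521.9, -225.6, 138.8]
tool_rot: [0.277, 0.591, 0.723, -0.226]
contact_force: [-4.2, 8.4, 3.7]
finger_gap: 0.283
grasp_force: 60.4
```

{"fn": "servo_tool", "kwargs": {
  "plan": [0.013,0,-0.012,0,0,0,20,0,0,0,0,0,0,26,0,0,0,0,0,0,30,0,0,0,0,0,0,40,0,0,0,0,0,0,55,0,0,0,0,0,0,70,0,0,0,0,0,0,80,0,0,0,0,0,0,80,0,0,-0.3,0,0,0,80,0,0,-0.8,0,0,0,80,0,0,-0.8,0,0,0,80,0,0,-0.8,0,0,0,80]
}}

```text
clock: 14.75
position: [503.1, -136.0, 240.6]
tool_rot: [0.277, 0.591, 0.723, -0.226]
contact_force: [0.4, -1.3, -0.0]
finger_gap: 0.936
grasp_force: 0.0
```

```bash
python3 heel2.py; python3 - <<'E'
from h import *
c=cap('top');cv2.imwrite('pics/g.png',cv2.resize(c['img'][150:270,290:440,::-1],None,fx=4,fy=4))
W=pts(c);np.save('g.npy',W)
nf=np.array([.2121,-.9773]);n=np.array([.9773,.2121])
hsv=cv2.cvtColor(c['img'],cv2.COLOR_RGB2HSV)
m=(hsv[...,0]>5)&(hsv[...,0]<18)&(hsv[...,1]>190);m[:150]=0;m[270:]=0;m[:,:290]=0;m[:,440:]=0
P=W[m];P=P[P[:,2]>10];s=P[:,:2]@nf;l=P[:,:2]@n
o=np.argsort(P[:,2]);print(len(P));
for q in np.array_split(o,8):print(np.round([P[q,2].mean(),s[q].min(),s[q].max(),l[q].min(),l[q].max()],1))
E
```

```text
t 14.75 p [ 503.1 -136.   240.6] R
 [[-0.149  0.98   0.134]
 [ 0.729  0.2   -0.655]
 [-0.669 -0.    -0.744]] F [ 0.4 -1.3 -0. ] gap 0.9355705652152838 gf 0.0 q [ 0.06  0.09  2.06 -0.86  1.07  0.32]
heel s 174.96930906419954 z 101.87535007462034 theta 59.957560331710816 lip s 256.6735137514284 nf,up in tool [-0.74362182  0.0123671   0.66856215] [-6.68579967e-01 -7.45514791e-05 -7.43640251e-01]
311
[118.  260.4 325.3 433.3 489.1]
[129.8 268.3 314.  433.7 489. ]
[136.1 274.1 311.  433.1 484.4]
[140.2 280.7 313.  444.8 487.9]
[144.  286.3 308.3 447.  478.1]
[152.1 296.6 315.9 450.2 475.7]
[166.3 308.1 342.1 451.1 473.7]
[180.7 318.2 340.2 449.5 472.9]
```

View pics/g.png

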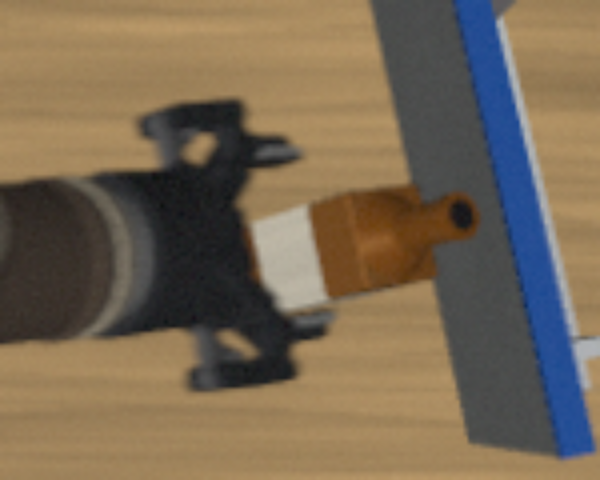

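The bottle rests by itself, leaning about 30° with its mouth on the fence (crop 460,213). Now to place the fingers behind its rear base edge: tool at 27° tilt, tips slightly apart.

{"fn": "servo_tool", "kwargs": {
  "plan": [0,0,0,0,1,0,80,0,0,0,0,1,0,60,0,0,0,0,1,0,40,0,0,0,-0.06,0,-0.13,25,0.43,0,-0.22,0,0,0,25,0.43,0,-0.22,0,0,0,25,0.354,0,0.695,0,0,0,25,0.354,0,0.695,0,0,0,25,0.354,0,0.695,0,0,0,25,0.354,0,0.695,0,0,0,25,0.3,0,0.59,0,0,0,25,0,0,0,0,0,0,25]
}}

```text
clock: 16.0
position: [488.1, -89.7, 45.3]
tool_rot: [0.178, 0.609, 0.758, -0.15]
contact_force: [-0.8, -0.0, 0.1]
finger_gap: 0.293
grasp_force: 0.0
```

```bash
cat > tool.py <<'E'
from h import *
import sys
s=st();Rm=R.from_quat(np.roll(s['tool_rot'],-1)).as_matrix();p=np.array(s['position'])
nf=np.array([.2121,-.9773,0]);n=np.array([.9773,.2121,0])
print('s',p@nf,'l',p@n,'z',p[2],'nf',Rm.T@nf,'up',Rm[2],'Fs',np.array(s['contact_force'])@nf)
E
python3 tool.py
```

```text
t 16.0 p [488.1 -89.7  45.3] R
 [[-0.195  0.977  0.086]
 [ 0.87   0.213 -0.444]
 [-0.453 -0.012 -0.892]] F [-0.8 -0.   0.1] gap 0.2932964980411443 gf 0.0 q [ 0.02  0.35  2.13 -0.74  0.72  0.38]
s 191.14309575890636 l 457.9694152268343 z 45.33237009858547 nf [-0.89174988 -0.00118845  0.45263941] up [-0.45257222 -0.01187358 -0.8916487 ] Fs -0.11749805724241214
```

{"fn": "servo_tool", "kwargs": {
  "plan": [0.045,0.042,0.088,0,0,0,25,0.045,0.042,0.088,0,0,0,25,-0.125,0,0.063,0,0,0,25,-0.125,0,0.063,0,0,0,25,0,0,0,0,0,0,25]
}}

```text
clock: 16.5
position: [501.6, -104.1, 41.6]
tool_rot: [0.183, 0.611, 0.756, -0.146]
contact_force: [-0.7, 0.3, 0.2]
finger_gap: 0.291
grasp_force: 0.0
```

{"fn": "servo_tool", "kwargs": {
  "plan": [-0.036,0,0.018,0,0,0,25,-0.036,0,0.018,0,0,0,25,0,0,0,0,0,0,25]
}}

```text
clock: 16.8
position: [501.4, -107.3, 40.4]
tool_rot: [0.182, 0.61, 0.757, -0.147]
contact_force: [0.3, -0.4, -0.2]
finger_gap: 0.293
grasp_force: 0.0
```

```bash
python3 tool.py;python3 - <<'E'
from h import *
c=cap('top');cv2.imwrite('pics/h.png',cv2.resize(c['img'][150:270,290:440,::-1],None,fx=4,fy=4))
E
```

```text
t 16.8 p [ 501.4 -107.3   40.4] R
 [[-0.189  0.977  0.096]
 [ 0.871  0.212 -0.444]
 [-0.454 -0.    -0.891]] F [ 0.3 -0.4 -0.2] gap 0.29291238516395773 gf 0.0 q [-0.02  0.38  2.11 -0.76  0.69  0.37]
s 211.16604708982217 l 467.23751171064396 z 40.428980902384644 nf [-8.91008372e-01  2.87388173e-04  4.54098776e-01] up [-4.54075757e-01 -2.58798862e-04 -8.90963041e-01] Fs 0.4931197998084085
```

View pics/h.png

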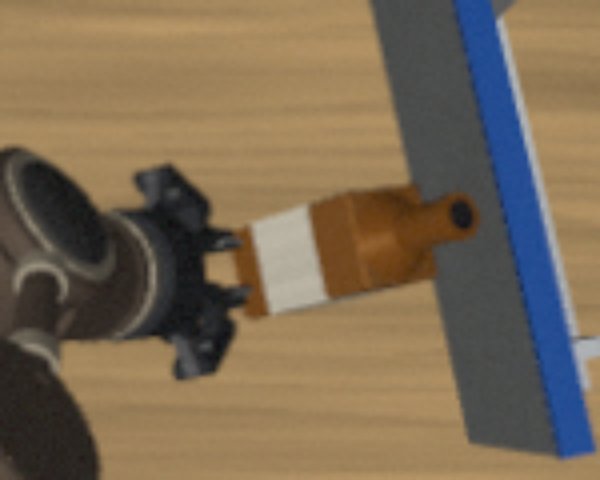

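{"fn": "servo_tool", "kwargs": {
  "plan": [0.0,-0.04,0,0,0,0,25,0.02,-0.04,0.045,0,0,0,25,0.025,0,0.045,0,0,0,25,0,0,0,0,0,0,25,0,0,0,0,0,0,25]
}}

```text
clock: 17.35
position: [497.5, -107.3, 35.3]
tool_rot: [0.182, 0.61, 0.757, -0.146]
contact_force: [-1.7, 4.7, 4.5]
finger_gap: 0.294
grasp_force: 3.1
```

{"fn": "servo_tool", "kwargs": {
  "plan": [-0.036,0,0.018,0,0,0,25,-0.036,0,0.018,0,0,0,25,0,0,0,0,0,0,25]
}}

```text
clock: 17.65
position: [498.7, -111.3, 35.6]
tool_rot: [0.182, 0.61, 0.757, -0.146]
contact_force: [-1.7, 4.3, 5.9]
finger_gap: 0.29
grasp_force: 3.8
```

```bash
python3 tool.py
```

```text
t 17.65 p [ 498.7 -111.3   35.6] R
 [[-0.189  0.977  0.097]
 [ 0.871  0.212 -0.443]
 [-0.454  0.001 -0.891]] F [-1.7  4.3  5.9] gap 0.28993279442649444 gf 3.799368878826499 q [-0.03  0.38  2.11 -0.78  0.68  0.38]
s 214.57882914620797 l 463.78431722429576 z 35.63780364017286 nf [-8.91174303e-01 -1.79351012e-04  4.53773103e-01] up [-4.53750036e-01  7.11920399e-04 -8.91128721e-01] Fs -4.545854400487462
```

{"fn": "servo_tool", "kwargs": {
  "plan": [-0.03,0,0.029,0,0,0,25,-0.03,0,0.029,0,0,0,25,-0.03,0,0.029,0,0,0,25,-0.03,0,0.029,0,0,0,25,0,0,0,0,0,0,25]
}}

```text
clock: 18.15
position: [500.7, -119.2, 33.0]
tool_rot: [0.182, 0.61, 0.757, -0.146]
contact_force: [-0.8, 4.2, 4.0]
finger_gap: 0.296
grasp_force: 2.8
```

{"fn": "servo_tool", "kwargs": {
  "plan": [-0.03,0,0.029,0,0,0,25,-0.03,0,0.029,0,0,0,25,-0.03,0,0.029,0,0,0,25,0,0,0,0,0,0,25]
}}

```text
clock: 18.55
position: [501.7, -125.2, 31.0]
tool_rot: [0.182, 0.61, 0.757, -0.146]
contact_force: [-0.6, 3.4, 2.7]
finger_gap: 0.293
grasp_force: 2.2
```

```bash
python3 tool.py
```

```text
t 18.55 p [ 501.7 -125.2   31. ] R
 [[-0.189  0.977  0.097]
 [ 0.871  0.213 -0.443]
 [-0.454  0.    -0.891]] F [-0.6  3.4  2.7] gap 0.2925914458488827 gf 2.159785497933626 q [-0.06  0.4   2.11 -0.79  0.66  0.37]
s 228.7969052512665 l 463.7189183755862 z 31.008394397073552 nf [-8.91175617e-01 -5.76071090e-04  4.53770193e-01] up [-4.53747380e-01  4.46857605e-04 -8.91130246e-01] Fs -3.469992620295494
```

{"fn": "servo_tool", "kwargs": {
  "plan": [-0.028,0,0.032,0,0,0,25,-0.028,0,0.032,0,0,0,25,-0.028,0,0.032,0,0,0,25,-0.028,0,0.032,0,0,0,25,0,0,0,0,0,0,25]
}}

```text
clock: 19.05
position: [502.8, -133.5, 27.6]
tool_rot: [0.181, 0.61, 0.757, -0.147]
contact_force: [-0.4, 2.8, 1.5]
finger_gap: 0.292
grasp_force: 1.3
```

```bash
python3 tool.py; cat > look.py <<'E'
from h import *
import sys
c=cap('top');cv2.imwrite(sys.argv[1],cv2.resize(c['img'][150:270,290:440,::-1],None,fx=4,fy=4))
W=pts(c);nf=np.array([.2121,-.9773]);n=np.array([.9773,.2121])
hsv=cv2.cvtColor(c['img'],cv2.COLOR_RGB2HSV)
m=(hsv[...,0]>5)&(hsv[...,0]<18)&(hsv[...,1]>190);m[:150]=0;m[270:]=0;m[:,:290]=0;m[:,440:]=0
P=W[m];P=P[P[:,2]>10];s=P[:,:2]@nf;l=P[:,:2]@n;o=np.argsort(P[:,2])
for q in np.array_split(o,6):print(np.round([P[q,2].mean(),P[q,2].max(),s[q].min(),s[q].max(),l[q].min(),l[q].max()],1))
E
python3 look.py pics/x1.png
```

```text
t 19.05 p [ 502.8 -133.5   27.6] R
 [[-0.189  0.977  0.095]
 [ 0.871  0.212 -0.444]
 [-0.454 -0.001 -0.891]] F [-0.4  2.8  1.5] gap 0.29211860247849025 gf 1.3066968333441764 q [-0.08  0.41  2.11 -0.8   0.65  0.37]
s 237.08983786324066 l 463.0610218324533 z 27.605260339657 nf [-8.91009916e-01 -3.73349863e-05  4.54095836e-01] up [-0.45407251 -0.00095221 -0.89096422] Fs -2.8028550052082655
[103.6 132.8 242.4 335.9 433.5 488.5]
[137.6 140.3 280.5 326.7 435.7 488. ]
[142.7 144.6 284.4 322.5 443.7 488.2]
[147.1 149.9 289.8 319.4 446.8 479.1]
[161.8 175.7 297.1 317.  450.2 476.4]
[187.7 195.7 312.1 342.  450.1 475. ]
```

{"fn": "servo_tool", "kwargs": {
  "plan": [-0.028,0,0.032,0,0,0,25,-0.028,0,0.032,0,0,0,25,-0.028,0,0.032,0,0,0,25,0.055,0,0.045,0,0,0,25,0.055,0,0.045,0,0,0,25,0.055,0,0.045,0,0,0,25,0.055,0,0.045,0,0,0,25,0.04,0,-0.01,0,0,0,25,0,0,0,0,0,0,25,0,0,0,0,0,0,25]
}}

```text
clock: 20.1
position: [502.7, -131.6, 12.2]
tool_rot: [0.182, 0.61, 0.757, -0.147]
contact_force: [0.5, -0.2, -0.4]
finger_gap: 0.294
grasp_force: 0.0
```

```bash
python3 tool.py;python3 look.py pics/x2.png
```

```text
t 20.1 p [ 502.7 -131.6   12.2] R
 [[-0.189  0.977  0.096]
 [ 0.87   0.212 -0.444]
 [-0.455 -0.001 -0.891]] F [ 0.5 -0.2 -0.4] gap 0.29363675351931273 gf 0.0 q [-0.07  0.44  2.11 -0.83  0.63  0.41]
s 235.26563562594558 l 463.35886692429347 z 12.174173442643141 nf [-8.90782284e-01 -2.39159222e-04  4.54542149e-01] up [-4.54518819e-01 -6.45147395e-04 -8.90736901e-01] Fs 0.34008070257315537
[129.5 131.1 246.2 299.9 437.1 488.3]
[132.1 133.4 245.3 299.  435.8 488. ]
[135.1 136.7 251.3 295.7 438.2 485.6]
[138.6 140.8 253.6 289.7 440.9 482.6]
[144.1 152.8 255.9 286.1 444.8 479.6]
[184.6 192.1 259.7 285.3 449.4 475.7]
```

View pics/x2.png

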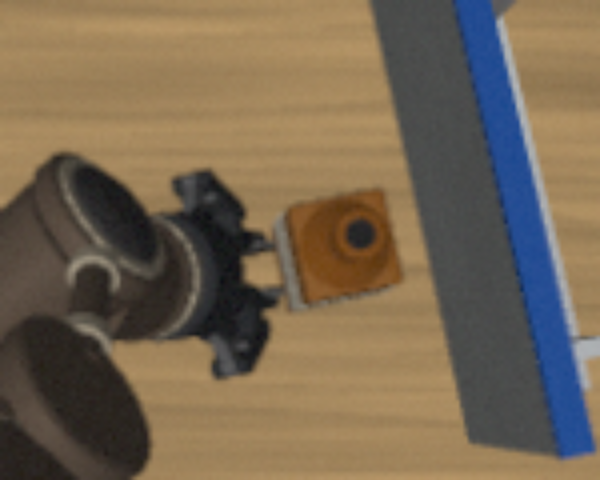

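The bottle stands upright (crop 345,245), about 45 mm short of the fence. Sliding it in with the fingers at low height.

{"fn": "servo_tool", "kwargs": {
  "plan": [-0.06,0,-0.116,0,0,0,25,-0.06,0,-0.116,0,0,0,25,-0.036,0,0.018,0,0,0,25,-0.053,0,0.027,0,0,0,25,-0.053,0,0.027,0,0,0,25,-0.053,0,0.027,0,0,0,25,-0.053,0,0.027,0,0,0,25,-0.053,0,0.027,0,0,0,25,0,0,0,0,0,0,25]
}}

```text
clock: 21.05
position: [507.1, -147.7, 25.7]
tool_rot: [0.182, 0.61, 0.757, -0.146]
contact_force: [0.0, 3.2, 3.8]
finger_gap: 0.291
grasp_force: 1.6
```

```bash
python3 tool.py;python3 look.py pics/x3.png
```

```text
t 21.05 p [ 507.1 -147.7   25.7] R
 [[-0.189  0.977  0.098]
 [ 0.871  0.213 -0.443]
 [-0.454  0.002 -0.891]] F [0.  3.2 3.8] gap 0.290882128343847 gf 1.636762311682105 q [-0.11  0.41  2.1  -0.81  0.63  0.35]
s 251.91053998129104 l 464.30700529246417 z 25.718814898752516 nf [-8.91090898e-01 -5.20776788e-04  4.53936603e-01] up [-0.45391363  0.00193641 -0.89104358] Fs -3.0859240975475943
[129.  130.5 261.5 317.  433.4 489.2]
[132.1 133.5 264.1 316.  435.2 488.6]
[135.4 137.1 266.2 311.  440.5 484.8]
[139.2 141.3 269.6 306.9 443.6 483.2]
[145.  159.2 273.1 300.8 445.8 479. ]
[186.3 193.5 276.3 302.4 449.5 477.1]
```

{"fn": "servo_tool", "kwargs": {
  "plan": [-0.054,0,0.015,0,0,0,25,-0.05,0,0.025,0,0,0,25,-0.05,0,0.025,0,0,0,25,-0.05,0,0.025,0,0,0,25,-0.05,0,0.025,0,0,0,25,-0.05,0,0.025,0,0,0,25,-0.05,0,0.025,0,0,0,25,-0.05,0,0.025,0,0,0,25,0,0,0,0,0,0,25]
}}

```text
clock: 22.0
position: [510.8, -170.4, 25.7]
tool_rot: [0.182, 0.61, 0.757, -0.147]
contact_force: [-1.1, 1.3, 0.4]
finger_gap: 0.296
grasp_force: 0.7
```

```bash
python3 tool.py;python3 look.py pics/x4.png
```

```text
t 22.0 p [ 510.8 -170.4   25.7] R
 [[-0.189  0.977  0.095]
 [ 0.871  0.212 -0.444]
 [-0.454 -0.001 -0.891]] F [-1.1  1.3  0.4] gap 0.2956190239957142 gf 0.6802078010514379 q [-0.15  0.42  2.09 -0.82  0.62  0.31]
s 274.8572402974915 l 463.02958487738795 z 25.696035323046324 nf [-8.90893248e-01  2.32672319e-04  4.54324626e-01] up [-0.45430151 -0.0010133  -0.89084741] Fs -1.4768677738170577
[129.5 131.2 284.3 340.2 433.  487.6]
[132.9 135.  286.1 333.8 434.8 488. ]
[136.9 139.  288.2 331.4 438.4 484.8]
[141.3 143.9 292.7 325.5 442.4 481.2]
[157.3 186.6 297.  314.1 446.9 473.9]
[189.6 193.8 298.7 325.5 447.8 475.8]
```

Roughly 5 mm to go; closing in with 1 mm steps.

{"fn": "servo_tool", "kwargs": {
  "plan": [-0.018,0,0.009,0,0,0,25,-0.018,0,0.009,0,0,0,25,-0.018,0,0.009,0,0,0,25,-0.018,0,0.009,0,0,0,25,0,0,0,0,0,0,25]
}}

```text
clock: 22.55
position: [511.6, -173.8, 25.7]
tool_rot: [0.181, 0.61, 0.757, -0.147]
contact_force: [0.1, 2.6, 0.6]
finger_gap: 0.294
grasp_force: 1.4
```

{"fn": "servo_tool", "kwargs": {
  "plan": [-0.018,0,0.009,0,0,0,25,-0.018,0,0.009,0,0,0,25,0,0,0,0,0,0,25]
}}

```text
clock: 22.85
position: [511.9, -174.7, 25.6]
tool_rot: [0.181, 0.611, 0.757, -0.146]
contact_force: [-2.6, 8.3, 3.7]
finger_gap: 0.291
grasp_force: 4.5
```

{"fn": "servo_tool", "kwargs": {
  "plan": [-0.018,0,0.009,0,0,0,25,0,0,0,0,0,0,25]
}}

```text
clock: 23.05
position: [511.9, -174.8, 25.6]
tool_rot: [0.181, 0.611, 0.757, -0.146]
contact_force: [-3.7, 12.6, 8.0]
finger_gap: 0.295
grasp_force: 6.9
```

{"fn": "servo_tool", "kwargs": {
  "plan": [0.004,0,-0.013,0,0,0,25,0,0,0,0,0,0,25,0,0,0,0,0,0,25,0,0,0,0,0,0,25,0,0,0,0,0,0,25,0,0,0,0,0,0,25,0,0,0,0,0,0,25,0,0,0,0,0,0,25,0,0,0,0,0,0,25,0,0,0,0,0,0,25,0,0,0,0,0,0,25,0,0,0,0,0,0,25]
}}

```text
clock: 24.25
position: [511.9, -174.7, 25.7]
tool_rot: [0.181, 0.61, 0.757, -0.146]
contact_force: [-2.2, 8.6, 2.9]
finger_gap: 0.286
grasp_force: 4.9
```

```bash
python3 tool.py;python3 look.py pics/x5.png
```

```text
t 24.25 p [ 511.9 -174.7   25.7] R
 [[-0.189  0.977  0.096]
 [ 0.872  0.212 -0.442]
 [-0.452  0.    -0.892]] F [-2.2  8.6  2.9] gap 0.2864891963344343 gf 4.885854721069336 q [-0.16  0.42  2.08 -0.81  0.62  0.3 ]
s 279.3066562288602 l 463.22168736206964 z 25.68572870069297 nf [-8.92113340e-01 -8.27989343e-05  4.51924199e-01] up [-4.51901221e-01  3.41211148e-04 -8.92067918e-01] Fs -8.857111010594108
[130.  131.6 286.5 343.7 434.1 488.1]
[133.2 134.6 288.9 343.6 436.1 488.4]
[136.6 138.6 293.5 333.8 439.8 484.1]
[140.8 143.6 296.5 327.1 441.9 481.6]
[158.4 187.  300.7 327.6 446.4 477.8]
[189.6 192.3 302.7 330.3 448.6 475.1]
```

View pics/x5.png

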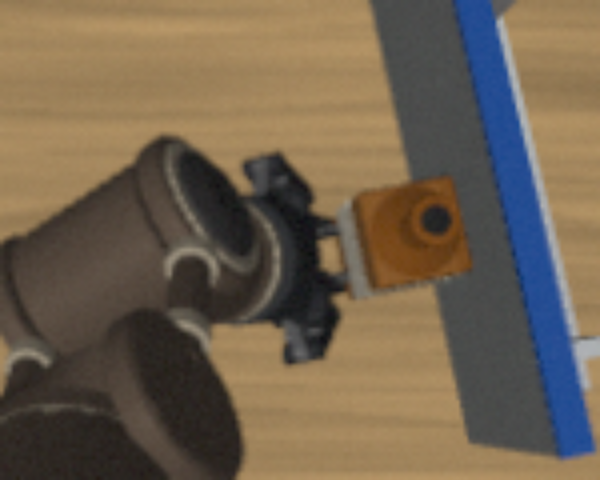

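The bottle stands flush on the fence (crop 413,235) under a steady 9 N push held for 1.2 s. Withdrawing straight back.

{"fn": "servo_tool", "kwargs": {
  "plan": [0.018,0,-0.009,0,0,0,25,0.018,0,-0.009,0,0,0,25,0.09,0,-0.045,0,0,0,25,0.3,0,-0.15,0,0,0,25,0.5,0,-0.25,0,0,0,25,0.5,0,-0.25,0,0,0,25,0,0,-0.6,0,0,0,25,0,0,-0.6,0,0,0,25,0,0,0,0,0,0,25,0,0,0,0,0,0,25]
}}

```text
clock: 25.3
position: [490.4, -71.7, 80.0]
tool_rot: [0.183, 0.61, 0.757, -0.146]
contact_force: [0.9, -0.6, -0.2]
finger_gap: 0.296
grasp_force: 0.0
```

```bash
python3 tool.py;python3 look.py pics/x6.png
python3 - <<'E'
from h import *
a=cv2.imread('pics/a.png').astype(int);c=cap('scene')['img'][...,::-1].astype(int)
d=abs(a-c).sum(2)>90
for n,(u,v) in dict(clamp=(378,122),egg=(416,138),pet=(427,165),green=(190,280),jar=(238,312),can=(415,222),fence=(290,220)).items():print(n,d[v-15:v+15,u-12:u+12].mean())
E
```

```text
t 25.3 p [490.4 -71.7  80. ] R
 [[-0.189  0.977  0.098]
 [ 0.87   0.213 -0.444]
 [-0.455  0.001 -0.891]] F [ 0.9 -0.6 -0.2] gap 0.29625557724104007 gf 0.0 q [ 0.06  0.29  2.12 -0.69  0.78  0.35]
s 174.05739513897123 l 464.05503684493385 z 79.9657790703279 nf [-8.90652310e-01 -6.41654494e-04  4.54796384e-01] up [-0.45477371  0.00136228 -0.89060598] Fs 0.8001800015639212
[129.6 131.1 289.8 343.4 435.3 487.7]
[132.5 134.2 291.1 344.1 436.2 487.1]
[136.4 138.3 292.6 334.  440.8 485.3]
[140.7 143.2 296.  330.5 442.5 482.1]
[155.5 186.9 300.4 321.6 447.8 478.3]
[190.1 193.9 302.3 329.6 448.5 475.3]
clamp 0.0
egg 0.0
pet 0.0
green 0.0
jar 0.0
can 0.0
fence 0.0
```

The bottle is unmoved and upright at the fence, and nothing else has shifted. Handing in.

```bash
python3 -c "
from plant import robot
print(robot.close_job())"
```

```text
the job is handed in; nothing more can be done
None
```

The amber bottle is standing flush against the fence and the job is handed in at about 25 s: I leaned it (first at 45°, then regripped and let go at about 30°), pushed it upright, slid it in and pressed it at about 9 N for just over a second (12.6 N at most), and nothing else moved.

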